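# Bond a honey jar's lid liner in the bench press and hold the lever

### The arm

A 6-joint arm with a two-finger parallel gripper is mounted at the origin on a cart in front of the work surface, level with it; the furniture and walls round the work are solid. World frame = base frame: x ahead of the robot, y to its left, z up, the work surface at z = 0. Lengths are in m, angles in rad, forces in N, time in s.
With the tool pointing down it reaches from about 0.275 to 0.875 m from the base axis. Payload 12.5 kg.
Tool frame: the origin (TCP) lies between the finger pads; the fingertips stand 25 mm ahead of it and the grasp point (between the pads) lies 6 mm ahead of it; z points along the fingers, y is the line along which they close (so a half turn about z gives the same grasp; the last joint's range is limited). The gripper opens to 85 mm and grips with 20 to 120 N. Pads are 22 mm wide; open, the fingers measure 114 mm over their backs; the gripper's body (76 mm by 85 mm) begins 54 mm behind the grasp point. The pads swing forward as they close: fully open they stand 13 mm farther back than shut.
Start: joints at [1.254, 0.351, 1.652, -0, 1.139, -0.085], TCP at [0.126, 0.535, 0.256] pointing down, gripper open.
Joint ranges: [-2.75, 2.75], [-0.79, 2.1], [0.01, 2.65], [-1.57, 4.71], [0.07, 3.14], [-2.87, 2.87]. Speed limits (rad/s): [2.22, 2.22, 2.79, 3.14, 3.14, 3.14].

### API

Orientations are given as a 3x3 rotation matrix whose columns are the frame's x, y, z axes.
In Python, from plant import bot gives the robot as it stands.
- The arm moves only by the tool arm_command, never from a script. Its argument "moves" is one flat list of numbers, 5 for each row, row after row: the finger opening in mm, from 0 to 85.4, then the shift along the tool's x, y, z in units of 400 mm (1.0 is 400 mm), then the turn about the tool's z in units of 90 degrees (1.0 is 90 degrees). In form: [claw, x, y, z, spin, claw, x, y, z, spin, ...]. A call has 1 to 8 rows; each row is the pose to reach, as a shift and turn from the pose commanded when the call began, along the tool's axes at that moment; what a row does not reach only later rows make up. A row lasts 1/12 s, in which the tool goes at most 41.7 mm and 7.16 degrees, less where a joint would pass 70% of its speed; a pose out of reach is approached as far as the arm can. A call with a number of a shift or a turn outside -1 to 1 is refused whole. A call with a gripper value outside its range is refused whole. The fingers move at their own pace and stop on an object; "newtons" is the grip in N (left out, the last holds). Time passes only in rows, so rows that repeat a pose let the fingers close. It gives the time, the measured TCP pose, the force, the opening and the grip force at its end, in the units of the state.
- bot.get_state(): the state, without advancing time (a new reading comes with each control period).
- bot.grab_frame(name): name is "side" or "top"; returns a dict with "pixels" (420x560x3 uint8, red, green, blue), "vfov" (degrees; the focal length in pixels is half the picture's height over the tangent of half this angle, whatever the lens; pixels are square), "cx", "cy" (the principal point, pixels), "k1" (the pictures are not rectified: a ray, as slopes to the right and down, at radius r is drawn at 1 + k1 r^2 times it, then the intrinsics apply), "xyz" and "attitude" of the camera in the world. Camera axes: x right, y up, looking along -z (the intrinsics and any distortion apply to the point x, -y, -z); pixel columns grow to the right and rows downward; lengths in m; the calibration is good to about 2 mm. A picture is of the moment at which its call begins. There is no depth.
- bot.finish_job(): hands the job in; it is judged then, once.
The state is a dict: "time": time; "joints": joint angles; "qd": joint speeds; "joint_torque": joint torques, N m; "eef_pos": TCP position; "ee_rot": TCP orientation; "wrist_force": force on the tool from outside, world axes, zero at the start; "wrist_torque": the same for the moment, N m; "finger_gap": opening from 0.0 (shut) to 1.0 (fully open); "gripper_force": force on a finger pad.
Only numpy, scipy, OpenCV 4.12 (cv2) and the standard library are available. Lean on these libraries where they do the work, as an engineer would, in place of code of your own. Each camera call takes 0.05 s, during which the arm holds its last target. There are 200 camera calls.

### The job

Bond the pressure-sensitive liner in the lid of the squat honey jar that stands between the cheeses and the pear crate: stand the jar upright in the white cup of the green press, let go, then turn the black knob on the cup arm's pivot anticlockwise (seen from above) until the arm clicks home with the jar under the ram. Then bring the red-handled lever down until it is level and keep it there: the program finishes while the robot still holds the lever level against its spring, the foot pressing on the lid. Leave the yellow-lidded jar near the honey jar alone.

Things in the scene. Friction and masses are not known exactly. Their poses are not given: they have to be found in the camera images.
- honey_jar: Squat glass honey jar, loose, about 0.2 kg, standing upright on the table between the cheese stacks (up to 190 mm high) and the pear crate (130 mm high). Glass body 59 mm across, twist-off lid 63 mm across from 61 mm to 74 mm height, dark seal strip over the lid; 75 mm tall. Origin: centre of the underside; z up.
- spread_jar: Jar of nut spread with a yellow screw lid, loose, 69 mm across, 112 mm tall, standing near the honey jar (the two may have changed places). Not to be disturbed. Origin: centre of the underside.
- press: Green C-frame press, fixed. Origin: table top, on the ram's vertical axis. x points from the ram back to the column: the front (throat, lever) faces -x; y points left for someone before its front. Base plate 12 mm thick; the ram guide under the head ends 140 mm above the table, the head's top is at 235 mm, the ram's at 271 mm; head and lever fork reach 34 mm either side of the ram axis.
- cup (a point): Centre of the floor of the white cup at the end of the loading arm, 28 mm above the table. The cup is round, 64 mm inside, its walls 14 mm high and 6.5 mm thick (the jar's 59 mm body goes in with about 2.5 mm to spare all round). At the start it is on the loading side, 130 to 150 mm to the right of the ram, clear of the head.
- knob_grip (a point): Centre of the black bar knob on top of the loading arm's pivot: on the pivot axis, 81 mm above the table. The bar is 56 mm long, 14 mm wide and 32 mm tall (65 to 97 mm above the table) and points along the arm, from the pivot towards the cup. The pivot axis is 146 mm from the centre of the cup and as far from the ram axis.
- swing (a joint): Angle of the loading arm about its pivot, rad: 0 at the stop on the loading side, grows anticlockwise seen from above, 1.10 at the stop with the cup exactly under the ram. From 0.56 on a sprung detent resists (at most 0.25 N m); it clicks over at 0.85 and then pushes the arm home to 1.10 and keeps it there.
- lever (a joint): Angle of the press lever, rad: 0 at rest (handle end 0.40 above level), 0.40 when level, 0.52 at its lower stop. A spring returns it to 0 when let go. It drives the ram 40 mm per rad; with the honey jar in place the foot meets the lid at about 0.27 and presses it with about 15 N when the lever is level. Holding it level takes about 8 N at the handle.
- handle (a point): Middle of the free part of the lever's red handle: a round bar 19 mm thick, level, along the press's y axis, free for 30 mm either side of this point. It is joined to the lever's 13 mm shaft 42 mm to the right (-y) of this point. It moves on an arc of 165 mm radius about the axle, which lies 30 mm behind the ram axis, 200 mm above the table: 264 mm high at rest, 200 mm when level.
- foot: Round sprung pressure foot, 49 mm across, under the ram. At rest its rubber underside is 113 mm above the table, 10 mm over the lid of a jar in the cup. Origin: centre of its underside.
Mind the look-alikes: they are no part of the job. Leave any purple look-alike of the honey_jar alone.

How it is judged:
By the outcome, as a careful person would: the job done as asked, in the order asked, and still so for the second after the job is handed in, while the arm keeps its last pose, push and grip.
It also fails if it takes over 67 s, if anything falls off the work surface, if the arm or the gripper's body presses on something with over 40 N, if the wrist force passes 120 N, or if a joint passes its speed limit or range.

## Working session

There is one attempt and no reset: what is moved stays moved. The work goes in short steps, Python scripts to look and compute and a tool call to move; the robot and the scene stay as the last step left them, time stands still between calls to the robot, and variables do not carry over. Pictures are saved under pics/ and viewed, at most 10 in all, crops included, and the job is handed in when it is done.

Besides the shell and the picture viewer there is one more tool, called as name(argument=value, ...) on one line, values as JSON. arm_command: Moves the arm, as the interface text tells. Shifts and turns lie within -1 to 1; 1 stands for 400 mm of shift or 90 degrees of turn. Its arguments: {"type":"object","properties":{"moves":{"type":"array"},"newtons":{"type":"number"}},"required":["moves"]}

```bash
mkdir -p pics
cat > h.py <<'E'
import numpy as np, cv2, json
from plant import bot
def grab(n,fn=None):
    f=bot.grab_frame(n)
    p=np.asarray(f["pixels"],np.uint8)
    if fn: cv2.imwrite(fn,p[:,:,::-1])
    np.save("pics/%s.npy"%n,f,allow_pickle=True)
    return f
def load(n): return np.load("pics/%s.npy"%n,allow_pickle=True).item()
def K(f):
    F=210/np.tan(np.radians(f["vfov"])/2)
    return np.array([[F,0,f["cx"]],[0,F,f["cy"]],[0,0,1.]])
def ray(f,u,v):
    k=K(f); d=np.array([(u-k[0,2])/k[0,0],(v-k[1,2])/k[1,1]]); r=np.hypot(*d); s=r
    for _ in range(30): s=r/(1+f["k1"]*s*s)
    d=d*(s/r if r>0 else 1)
    return np.array(f["xyz"]),np.array(f["attitude"])@np.array([d[0],-d[1],-1])
def atz(f,u,v,z):
    o,d=ray(f,u,v); return o+d*(z-o[2])/d[2]
def proj(f,P):
    c=np.array(f["attitude"]).T@(np.array(P,float)-np.array(f["xyz"]))
    d=np.array([c[0],-c[1]])/-c[2]; d=d*(1+f["k1"]*(d@d)); k=K(f)
    return d*k[0,0]+k[:2,2]
E
python3 - <<'E'
from h import *
for n in("top","side"):
    f=grab(n); print(n,f["xyz"],np.round(f["attitude"],3).tolist(),f["vfov"],f["cx"],f["cy"],f["k1"])
    p=np.asarray(f["pixels"],np.uint8)
    cv2.imwrite(f"pics/{n}0.png",cv2.resize(p[:,:,::-1],(800,600),interpolation=cv2.INTER_CUBIC))
s=bot.get_state();print(s["eef_pos"],np.round(s["ee_rot"],3).tolist(),s["wrist_force"])
E
```

```text
top [ 0.3415867  -0.12350098  1.08331507] [[-0.025, 0.988, -0.153], [-0.999, -0.021, 0.026], [0.023, 0.153, 0.988]] 54.13896254520754 286.5013988579991 213.98540661879252 -0.07438370558386176
side [ 0.22801341 -0.97044667  0.91769074] [[0.954, 0.201, -0.221], [-0.299, 0.613, -0.731], [-0.011, 0.764, 0.645]] 52.54693755413527 286.47653660235477 207.14046832266538 -0.08485536403232452
[0.12626972 0.53503671 0.25583068] [[-0.973, 0.23, -0.0], [0.23, 0.973, -0.001], [0.0, -0.001, -1.0]] [-0.1030641   0.26658111 -0.65796967]
```

View pics/top0.png

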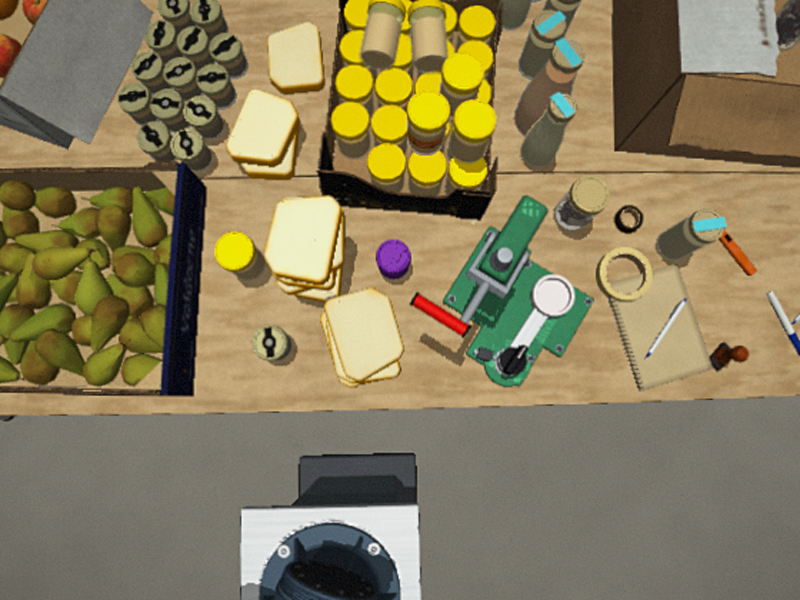

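View pics/side0.png

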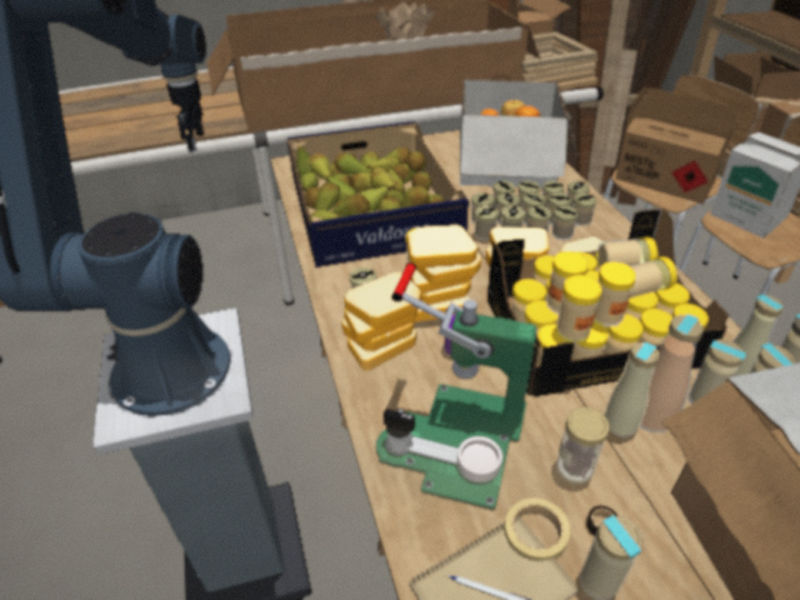

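Top view (800x600): the target is most likely the jar with the dark strip at (270,344). It could be confused with the purple jar (393,259), the stock of similar jars around (180,75), the yellow spread jar (235,251), and the glass jar (585,198). By the description, (270,344) stands between the cheeses and the crate. The press has its cup at (553,295), knob at (512,360), handle at (440,313) and ram at (503,258). I'll check with a close crop.

Run:
```python
from h import *
f=load("top"); p=np.asarray(f["pixels"],np.uint8)[:,:,::-1]
a=cv2.resize(p[150:280,140:260],None,fx=4.5,fy=4.5,interpolation=cv2.INTER_CUBIC)[:585,:]
b=p[130:275,280:430]
cv2.imwrite("pics/c1.png",a); cv2.imwrite("pics/c2.png",cv2.resize(b,None,fx=4,fy=4,interpolation=cv2.INTER_CUBIC))
```

```text
(no output)
```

View pics/c1.png

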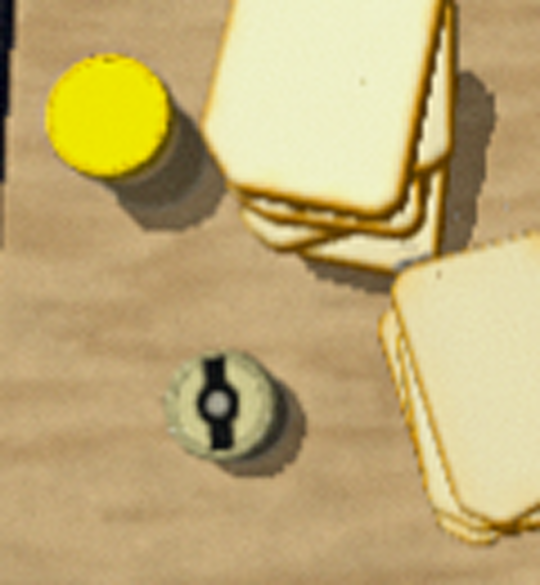

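View pics/c2.png

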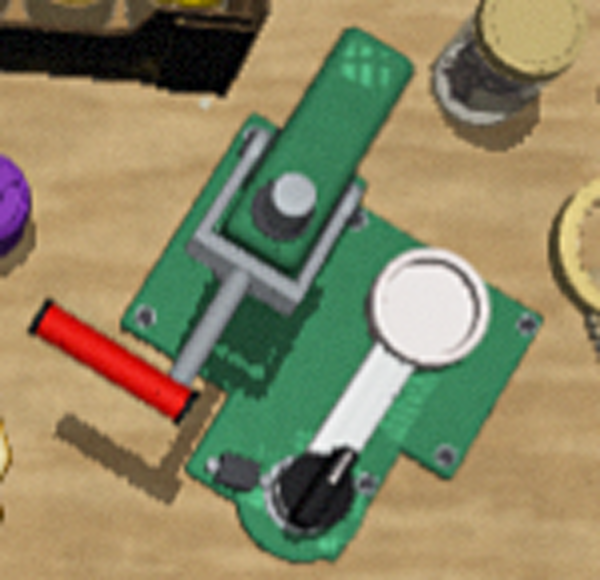

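Crop 1 shows the target: a pale twist-off lid with a black strip, centred at crop (219,404), i.e. pixel (188.6,239.8). It isn't purple, and the yellow jar is clear of it. Crop 2 shows the cup rim centre at (428,309), the ram top at (294,196), the handle ends at (40,316) and (187,407), and the knob near (325,490).

Run:
```python
from h import *
from scipy.optimize import least_squares
f=load("top"); g=load("side")
c2=lambda u,v:(280+u/4-.4,130+v/4-.4)
print("jar",atz(f,188.3,239.5,.075),"spread",atz(f,140+108/4.5-.4,150+116/4.5-.4,.112))
cup=atz(f,*c2(428.5,309),.042);ram=atz(f,*c2(294,196),.271)
h1=atz(f,*c2(40,316),.266);h2=atz(f,*c2(187,407),.266);kn=atz(f,*c2(335,470),.097)
print("cup",cup,"ram",ram,"h",h1,h2,np.linalg.norm(h1-h2),"knob",kn)
th=np.arctan2(*(h1-h2)[:2][::-1])-np.pi/2; print("yaw deg",np.degrees(th), "ramcup",np.linalg.norm((cup-ram)[:2]))
# side checks
print("side cup px",proj(g,cup)/.7,"ram",proj(g,ram)/.7,"h",proj(g,h1)/.7,proj(g,h2)/.7,"jar",proj(g,atz(f,188.3,239.5,.075))/.7)
p=np.asarray(g["pixels"],np.uint8)[:,:,::-1]
cv2.imwrite("pics/s1.png",cv2.resize(p[150:360,235:385],None,fx=2.85*1,fy=2.85,interpolation=cv2.INTER_CUBIC))
```

```text
jar [0.4393486  0.09251761 0.075     ] spread [0.59318052 0.14677419 0.112     ]
cup [ 0.51592066 -0.41223215  0.042     ] ram [ 0.53745838 -0.28296988  0.271     ] h [ 0.47893011 -0.15186395  0.266     ] [ 0.43111225 -0.22441249  0.266     ] 0.08688980234062998 knob [ 0.4092625  -0.33361282  0.097     ]
yaw deg -33.38949286491658 ramcup 0.1310443010663569
side cup px [477.72107421 452.58422278] ram [468.89228849 302.41457447] h [410.46279368 265.24472839] [396.12930291 295.80965478] jar [361.95462954 273.62547137]
```

View pics/s1.png

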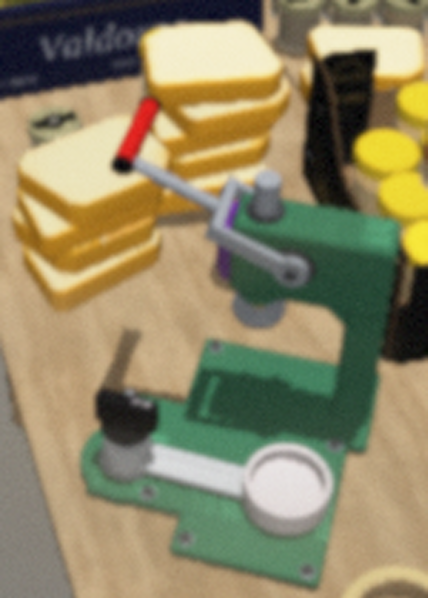

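```bash
cat > fit.py <<'E'
from h import *
from scipy.optimize import least_squares
f=load("top"); g=load("side")
c2=lambda u,v:np.array((280+u/4-.4,130+v/4-.4)); s=lambda u,v:np.array((235+u/2.85-.3,150+v/2.85-.3))
# params: px,py,yaw, piv angle a (from ram, local), swing, hy; camera px offsets for top/side
def model(q):
    x,y,t,a,sw,h=q[:6]; R=np.array([[np.cos(t),-np.sin(t)],[np.sin(t),np.cos(t)]])
    W=lambda l,z:np.r_[np.array([x,y])+R@np.array(l),z]
    piv=.146*np.array([np.cos(a),np.sin(a)])
    b=-piv; th=-(1.10-sw); cup=piv+np.array([np.cos(th)*b[0]-np.sin(th)*b[1],np.sin(th)*b[0]+np.cos(th)*b[1]])
    xh=.03-.165*np.cos(.4)
    return dict(ram=W((0,0),.271),h1=W((xh,h+.036),.264),h2=W((xh,h-.05),.264),cup=W(cup,.042),knob=W(piv,.085),cupl=cup,pivl=piv,R=R,han=W((xh,h),.264))
obs=[("ram",f,c2(294,196),1),("h1",f,c2(40,316),1.5),("h2",f,c2(187,407),1.5),("cup",f,c2(428.5,309),.5),("knob",f,c2(315,492),1.5),
("ram",g,s(268,180),1),("h1",g,s(157,100),1.5),("h2",g,s(124,163),1.5),("cup",g,s(289,481),.5),("knob",g,s(128,415),2)]
def res(q):
    m=model(q); o=[]
    for n,c,p,w in obs: o+=list((proj(c,m[n])+(q[6:8] if c is f else q[8:10])-p)/w)
    return np.r_[o,q[6:10]/1.,(q[4])/.05,(q[5]-.042)/.01]
r=least_squares(res,[.537,-.283,-.58,-2.3,0,.042,0,0,0,0]); q=r.x
if __name__=="__main__":
    print(np.round(q,4)); m=model(q); [print(k,np.round(v,4).tolist()) for k,v in m.items()]; print(np.round(r.fun,1))
    # jar with two cams
    print("jar top px corr",atz(f,188.3-q[6],239.5-q[7],.075))
E
python3 fit.py
```

```text
[ 0.5382 -0.2843 -0.609  -2.217   0.1501  0.0389 -1.034   0.4059  0.5642
  0.3878]
ram [0.5382, -0.2843, 0.271]
h1 [0.481, -0.1531, 0.264]
h2 [0.4318, -0.2236, 0.264]
cup [0.517, -0.4161, 0.042]
knob [0.3994, -0.3296, 0.085]
cupl [0.058, -0.1203]
pivl [-0.0879, -0.1166]
R [[0.8202, 0.5721], [-0.5721, 0.8202]]
han [0.4604, -0.1826, 0.264]
[-0.4  0.1 -0.3 -0.3 -1.   0.1  0.8 -0.   1.  -0.4  0.5 -0.5 -0.7  1.3
 -0.1  0.6 -0.3 -0.2 -0.1 -1.4 -1.   0.4  0.6  0.4  3.  -0.3]
jar top px corr [0.44029713 0.08997757 0.075     ]
```

```bash
cat > go.py <<'E'
import sys
from h import *
def go(x,y,z,yawdeg=None):
    """units to bring TCP to xyz, tool y axis along yawdeg (mod 180)"""
    s=bot.get_state(); R=np.array(s["ee_rot"]); d=R.T@(np.array([x,y,z])-s["eef_pos"])/.4
    yw=np.degrees(np.arctan2(R[1,1],R[0,1])); sp=0 if yawdeg is None else -(yawdeg-yw)/90
    print("shift",np.round(d,4),"yaw",round(yw,2),"spin",round(sp,4),"alt",round(sp-2*np.sign(sp),4),"pos",np.round(s["eef_pos"],4),"q",np.round(s["joints"],2),"F",np.round(s["wrist_force"],1),"gap",round(s["finger_gap"]*85.4,1),s["gripper_force"],"t",s["time"])
if __name__=="__main__": go(*map(float,sys.argv[1:]))
E
python3 go.py .4403 .0900 .256
python3 - <<'E'
from h import *
f=load("top")
for u,v in((383,315),(440,520),(205,120)): print(atz(f,140+u/4.5,150+v/4.5,.1))
E
```

```text
shift [-1.0197e+00 -9.0240e-01  4.0000e-04] yaw 76.72 spin 0 alt 0 pos [0.1263 0.535  0.2558] q [ 1.25  0.35  1.65  0.    1.14 -0.08] F [-0.1  0.3 -0.7] gap 85.2 0.0 t 0.1
[ 0.48224806 -0.00129261  0.1       ]
[ 0.37233602 -0.0309679   0.1       ]
[0.59177555 0.09581445 0.1       ]
```

arm_command(moves=[85, -0.5, -0.45, 0, 0, 85, -0.5, -0.45, 0, 0, 85, -0.5, -0.45, 0, 0, 85, -0.5, -0.45, 0, 0, 85, -0.5, -0.45, 0, 0, 85, -0.5, -0.45, 0, 0, 85, -0.5, -0.45, 0, 0, 85, -0.5, -0.45, 0, 0], newtons=30)

```text
time: 0.77
eef_pos: [0.2811, 0.3116, 0.2563]
ee_rot: [[-0.972, 0.233, 0.0], [0.233, 0.972, -0.001], [-0.0, -0.001, -1.0]]
wrist_force: [-0.7, 0.1, 0.2]
finger_gap: 0.995
gripper_force: 0.0
```

```bash
python3 go.py .4403 .0900 .256
```

```text
shift [-0.5162 -0.446   0.0011] yaw 76.52 spin 0 alt 0 pos [0.2811 0.3116 0.2563] q [ 0.73  0.11  1.96 -0.    1.07 -0.61] F [-0.7  0.1  0.2] gap 85.0 0.0 t 0.7667
```

arm_command(moves=[85, -0.516, -0.446, 0, 0, 85, -0.516, -0.446, 0, 0, 85, -0.516, -0.446, 0, 0, 85, -0.516, -0.446, 0, 0, 85, -0.516, -0.446, 0, 0, 85, -0.516, -0.446, 0, 0, 85, -0.516, -0.446, 0, 0, 85, -0.516, -0.446, 0.1, 0])

```text
time: 1.43
eef_pos: [0.445, 0.091, 0.2208]
ee_rot: [[-0.972, 0.233, 0.012], [0.233, 0.973, 0.001], [-0.011, 0.003, -1.0]]
wrist_force: [1.7, 0.8, 1.7]
finger_gap: 0.996
gripper_force: 0.0
```

Run:
```python
from h import *
from go import go
f=grab("top"); g=grab("side"); go(.4403,.09,.072)
p=np.asarray(f["pixels"],np.uint8)[:,:,::-1]; q=np.asarray(g["pixels"],np.uint8)[:,:,::-1]
a=cv2.resize(p[170:310,120:260],(400,400),interpolation=cv2.INTER_CUBIC)
b=cv2.resize(q[110:250,190:330],(400,400),interpolation=cv2.INTER_CUBIC)
cv2.imwrite("pics/d1.png",np.hstack([a,b]))
P=[.4403,.09,.075]; print(proj(f,P),proj(g,P))
```

```text
shift [-0.0107 -0.0039  0.3514] yaw 76.63 spin 0 alt 0 pos [0.4376 0.0926 0.2126] q [ 0.1   0.22  1.95  0.    0.98 -1.23] F [-1.2  0.4 -0.3] gap 84.7 0.0 t 1.5333
[189.3248824  239.09314364] [253.84451397 191.93987441]
```

View pics/d1.png

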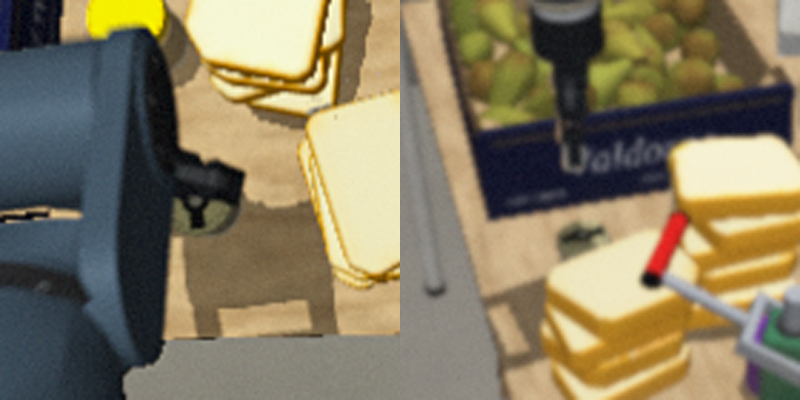

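Side view: the jar lid is at pixel (253,193), and I predicted (253.8,191.9). The gripper is right above it, so I'll descend.

arm_command(moves=[85, -0.011, -0.004, 0.08, 0, 85, -0.011, -0.004, 0.16, 0, 85, -0.011, -0.004, 0.23, 0, 85, -0.011, -0.004, 0.29, 0, 85, -0.011, -0.004, 0.33, 0, 85, -0.011, -0.004, 0.355, 0, 85, -0.011, -0.004, 0.355, 0, 85, -0.011, -0.004, 0.355, 0])

```text
time: 2.2
eef_pos: [0.4437, 0.0912, 0.075]
ee_rot: [[-0.973, 0.229, 0.0], [0.229, 0.973, 0.0], [-0.0, 0.0, -1.0]]
wrist_force: [-0.3, -0.1, 0.8]
finger_gap: 0.996
gripper_force: 0.0
```

```bash
python3 go.py .4403 .0900 .072
```

```text
shift [ 0.0076 -0.0047  0.0076] yaw 76.77 spin 0 alt 0 pos [0.4437 0.0912 0.075 ] q [ 0.1   0.48  2.03  0.    0.63 -1.24] F [-0.3 -0.1  0.8] gap 85.1 0.0 t 2.2
```

arm_command(moves=[85, 0.008, -0.004, 0.008, 0, 75, 0.008, -0.004, 0.008, 0, 66, 0.008, -0.004, 0.008, 0, 58, 0.008, -0.004, 0.008, 0, 50, 0.008, -0.004, 0.008, 0, 50, 0.008, -0.004, 0.008, 0, 50, 0.008, -0.004, 0.008, 0, 50, 0.008, -0.004, 0.008, 0])

```text
time: 2.87
eef_pos: [0.4407, 0.0898, 0.0721]
ee_rot: [[-0.973, 0.23, 0.002], [0.23, 0.973, 0.0], [-0.002, 0.001, -1.0]]
wrist_force: [-0.1, 1.0, 8.8]
finger_gap: 0.723
gripper_force: 30.6
```

```bash
python3 go.py .4403 .0900 .372
```

```text
shift [-3.000e-04  7.000e-04 -7.497e-01] yaw 76.72 spin 0 alt 0 pos [0.4407 0.0898 0.0721] q [ 0.1   0.48  2.04  0.    0.62 -1.24] F [-0.1  1.   8.8] gap 61.7 30.57361900806427 t 2.8667
```

arm_command(moves=[50, 0, 0, -0.05, 0, 50, 0, 0, -0.15, 0, 50, 0, 0, -0.25, 0, 50, 0, 0, -0.35, 0, 50, 0, 0, -0.45, 0, 50, 0, 0, -0.55, 0, 50, 0, 0, -0.65, 0, 50, 0, 0, -0.75, 0])

```text
time: 3.53
eef_pos: [0.439, 0.0896, 0.3734]
ee_rot: [[-0.973, 0.23, 0.0], [0.23, 0.973, -0.0], [-0.0, 0.0, -1.0]]
wrist_force: [0.4, 0.5, -2.6]
finger_gap: 0.72
gripper_force: 34.9
```

Run:
```python
from h import *
from go import go
f=grab("top"); g=grab("side"); 
q=np.asarray(g["pixels"],np.uint8)[:,:,::-1]
s=bot.get_state(); print(proj(g,np.array(s["eef_pos"])))
u,v=proj(g,np.array(s["eef_pos"])).astype(int); print(u-50,v-40)
cv2.imwrite("pics/e1.png",cv2.resize(q[v-40:v+60,u-50:u+50],(600,600),interpolation=cv2.INTER_CUBIC))
go(.517,-.416,.372,-34.9)
```

```text
[247.77506275 106.07397515]
197 66
shift [-0.4747 -1.1873  0.0137] yaw 76.71 spin 1.2402 alt -0.7598 pos [0.4413 0.0898 0.3772] q [ 0.1   0.05  1.72 -0.    1.36 -1.24] F [ 0.5 -0.3 -3.2] gap 61.6 35.10782539844513 t 3.6333
```

View pics/e1.png

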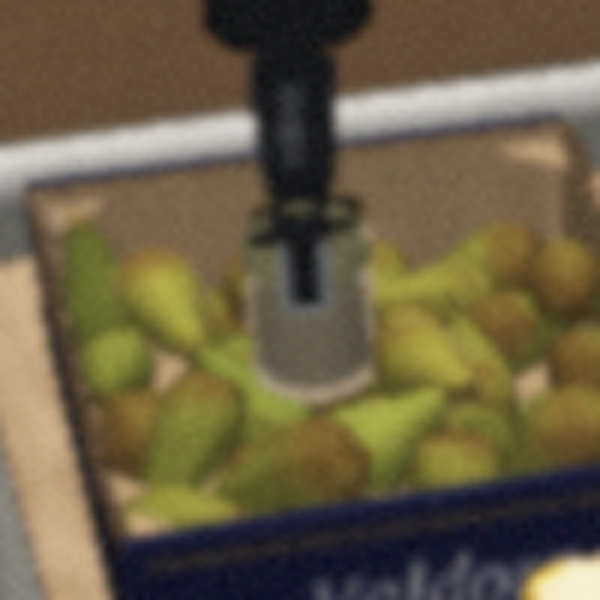

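The jar is held upright. It sits about 3 mm to the tool's −x side of the axis, so I'll correct at the cup. Next I carry it high over the press.

arm_command(moves=[50, -0.03, -0.07, 0, 0.07, 50, -0.06, -0.15, 0, 0.15, 50, -0.09, -0.23, 0, 0.23, 50, -0.12, -0.31, 0, 0.31, 50, -0.15, -0.38, 0, 0.38, 50, -0.18, -0.46, 0, 0.46, 50, -0.21, -0.54, 0, 0.54, 50, -0.24, -0.6, 0, 0.62])

```text
time: 4.3
eef_pos: [0.4775, -0.1681, 0.37]
ee_rot: [[-0.352, 0.936, -0.002], [0.936, 0.352, 0.0], [0.001, -0.001, -1.0]]
wrist_force: [0.2, 0.9, -2.5]
finger_gap: 0.72
gripper_force: 35.0
```

```bash
python3 go.py .517 -.416 .372 -34.9
```

```text
shift [-0.6147 -0.1259 -0.0053] yaw 20.62 spin 0.6169 alt -1.3831 pos [ 0.4775 -0.1681  0.37  ] q [-0.43  0.17  1.6  -0.    1.37 -0.79] F [ 0.2  0.9 -2.5] gap 61.5 35.017558336257935 t 4.3
```

arm_command(moves=[50, -0.08, -0.016, 0, 0.077, 50, -0.16, -0.032, 0, 0.154, 50, -0.24, -0.048, 0, 0.23, 50, -0.32, -0.064, 0, 0.31, 50, -0.4, -0.08, 0, 0.385, 50, -0.48, -0.096, 0, 0.46, 50, -0.56, -0.112, 0, 0.54, 50, -0.615, -0.126, 0, 0.617])

```text
time: 4.97
eef_pos: [0.5191, -0.416, 0.3692]
ee_rot: [[0.572, 0.82, -0.002], [0.82, -0.572, 0.001], [-0.0, -0.002, -1.0]]
wrist_force: [0.5, -0.6, -2.0]
finger_gap: 0.724
gripper_force: 35.0
```

```bash
python3 go.py .517 -.416 .160 -34.9
```

```text
shift [-0.0031 -0.0031  0.523 ] yaw -34.91 spin -0.0001 alt 1.9999 pos [ 0.5191 -0.416   0.3692] q [-0.75  0.49  1.16 -0.    1.49 -0.14] F [ 0.5 -0.6 -2. ] gap 61.8 35.00205874443054 t 4.9667
```

arm_command(moves=[50, 0.004, -0.003, 0.08, 0, 50, 0.004, -0.003, 0.16, 0, 50, 0.004, -0.003, 0.24, 0, 50, 0.004, -0.003, 0.32, 0, 50, 0.004, -0.003, 0.4, 0, 50, 0.004, -0.003, 0.48, 0, 50, 0.004, -0.003, 0.55, 0, 50, 0.004, -0.003, 0.58, 0])

```text
time: 5.63
eef_pos: [0.5175, -0.41, 0.1339]
ee_rot: [[0.566, 0.824, -0.005], [0.824, -0.566, 0.005], [0.001, -0.007, -1.0]]
wrist_force: [-0.3, 0.9, -3.7]
finger_gap: 0.725
gripper_force: 35.0
```

arm_command(moves=[50, 0, 0, 0, 0, 50, 0, 0, 0, 0])

```text
time: 5.8
eef_pos: [0.5195, -0.4117, 0.1394]
ee_rot: [[0.566, 0.824, -0.0], [0.824, -0.566, 0.0], [0.0, -0.0, -1.0]]
wrist_force: [-0.0, 0.4, -2.0]
finger_gap: 0.718
gripper_force: 35.0
```

Run:
```python
from h import *
from go import go
f=grab("top"); g=grab("side"); go(.517,-.416,.100,-34.9)
p=np.asarray(f["pixels"],np.uint8)[:,:,::-1]; q=np.asarray(g["pixels"],np.uint8)[:,:,::-1]
a=cv2.resize(p[165:245,345:425],(400,400),interpolation=cv2.INTER_CUBIC)
b=cv2.resize(q[265:365,300:380],(480,600),interpolation=cv2.INTER_CUBIC)
c=np.zeros((600,800,3),np.uint8); c[:400,:320]=a[:,40:360]; c[:,320:]=b
cv2.imwrite("pics/f1.png",c)
```

```text
shift [-0.0121 -0.0014  0.1028] yaw -34.5 spin 0.0045 alt -1.9955 pos [ 0.5201 -0.4122  0.1411] q [-0.74  0.68  1.43  0.    1.03 -0.14] F [ 0.   0.7 -2.1] gap 61.6 34.9610960483551 t 5.9
```

View pics/f1.png

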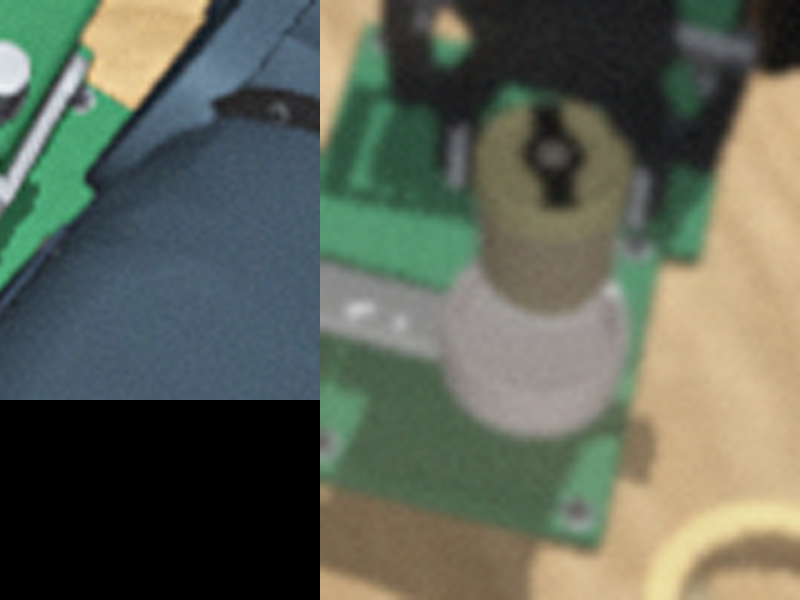

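Run:
```python
from h import *
from fit import q,model
g=load("side"); m=model(q); R=m["R"]
s=np.array(bot.get_state()["eef_pos"]); zl=s[2]-.072+.075
px=lambda x,y:(300+(x-320)/6-.4,265+y/6-.4)
lid=atz(g,*px(553,155),zl); bot_=atz(g,*px(547,313),zl-.075)
c=atz(g,336.1,318.5,.042); c2=atz(g,*px(536,323),.042)
print("tcp",s,"lid",lid,"tcp px",proj(g,[s[0],s[1],zl]),"cup side",c,c2,"lid-cup",(lid-c)[:2])
for nm,P,r,z in (("lidrim",lid,.0315,zl),("cupout",c,.0385,.042),("bottom",lid,.0295,zl-.075)):
    a=np.linspace(0,2*np.pi,60); pts=np.array([proj(g,[P[0]+r*np.cos(t),P[1]+r*np.sin(t),z]) for t in a])
    pts=(pts-[299.6,264.6])*6+[320,0]; print(nm,pts.min(0).round(),pts.max(0).round())
```

```text
tcp [ 0.52012914 -0.41224817  0.14111658] lid [ 0.51847513 -0.41290206  0.14411658] tcp px [338.99102192 290.04202564] cup side [ 0.51799149 -0.41813539  0.042     ] [ 0.51690301 -0.41757283  0.042     ] lid-cup [0.00048364 0.00523333]
lidrim [470.  91.] [636. 222.]
cupout [444. 246.] [634. 404.]
bottom [466. 214.] [613. 335.]
```

The side view shows the lid centre at crop (553,155) and the cup rim centred near (536,323). Relative to the cup the jar is off by about (+1.5,+4.3) mm, so I'll correct that and lower gently while watching the force.

arm_command(moves=[50, -0.011, 0.003, 0, 0, 50, -0.011, 0.003, 0.02, 0, 50, -0.011, 0.003, 0.04, 0, 50, -0.011, 0.003, 0.055, 0, 50, -0.011, 0.003, 0.065, 0, 50, -0.011, 0.003, 0.07, 0, 50, -0.011, 0.003, 0.072, 0, 50, -0.011, 0.003, 0.072, 0])

```text
time: 6.57
eef_pos: [0.5179, -0.4159, 0.1101]
ee_rot: [[0.566, 0.824, -0.0], [0.824, -0.566, 0.0], [0.0, -0.0, -1.0]]
wrist_force: [-0.3, -0.5, -3.7]
finger_gap: 0.719
gripper_force: 35.0
```

arm_command(moves=[50, 0, 0, 0.004, 0, 50, 0, 0, 0.008, 0, 50, 0, 0, 0.008, 0])

```text
time: 6.82
eef_pos: [0.5179, -0.4159, 0.1069]
ee_rot: [[0.566, 0.824, -0.0], [0.824, -0.566, 0.0], [-0.0, -0.0, -1.0]]
wrist_force: [0.2, -0.1, -3.2]
finger_gap: 0.724
gripper_force: 35.1
```

No contact force with the jar's underside 7 mm below the rim, so it's going in.

arm_command(moves=[50, 0, 0, 0.005, 0, 50, 0, 0, 0.01, 0, 50, 0, 0, 0.014, 0, 50, 0, 0, 0.016, 0, 50, 0, 0, 0.016, 0])

```text
time: 7.23
eef_pos: [0.5179, -0.4159, 0.1005]
ee_rot: [[0.566, 0.824, -0.0], [0.824, -0.566, 0.0], [-0.0, -0.0, -1.0]]
wrist_force: [0.2, 0.3, -3.0]
finger_gap: 0.725
gripper_force: 35.1
```

arm_command(moves=[50, 0, 0, 0.002, 0, 50, 0, 0, 0.004, 0, 50, 0, 0, 0.004, 0])

```text
time: 7.48
eef_pos: [0.5181, -0.4161, 0.1001]
ee_rot: [[0.566, 0.824, 0.0], [0.824, -0.566, -0.0], [-0.0, 0.001, -1.0]]
wrist_force: [-2.4, 2.5, 5.9]
finger_gap: 0.721
gripper_force: 35.8
```

Seated on the cup floor. I'll open slowly and withdraw upward.

arm_command(moves=[63, 0, 0, 0, 0, 67, 0, 0, 0, 0, 72, 0, 0, 0, 0, 80, 0, 0, 0, 0, 85, 0, 0, 0, 0, 85, 0, 0, -0.05, 0, 85, 0, 0, -0.14, 0, 85, 0, 0, -0.24, 0])

```text
time: 8.15
eef_pos: [0.5172, -0.4153, 0.1944]
ee_rot: [[0.566, 0.824, -0.003], [0.824, -0.566, 0.003], [0.001, -0.004, -1.0]]
wrist_force: [0.0, 0.2, -0.1]
finger_gap: 0.989
gripper_force: 0.0
```

```bash
python3 go.py .3994 -.3296 .26 54
```

```text
shift [ 0.0099 -0.3646 -0.1625] yaw -34.5 spin -0.9834 alt 1.0166 pos [ 0.5172 -0.4153  0.1944] q [-0.75  0.62  1.39 -0.    1.14 -0.14] F [ 0.   0.2 -0.1] gap 84.5 0.0 t 8.15
```

arm_command(moves=[85, 0, -0.05, -0.03, 0.07, 80, 0.003, -0.13, -0.03, 0.14, 70, 0.006, -0.22, -0.03, 0.22, 60, 0.01, -0.3, -0.03, 0.3, 50, 0.01, -0.365, -0.03, 0.38, 44, 0.01, -0.365, -0.03, 0.46, 44, 0.01, -0.365, -0.03, 0.54, 44, 0.01, -0.365, -0.03, 0.61])

```text
time: 8.82
eef_pos: [0.3997, -0.3299, 0.2075]
ee_rot: [[1.0, 0.004, 0.001], [0.004, -1.0, -0.001], [0.001, 0.001, -1.0]]
wrist_force: [-0.5, -0.7, 1.1]
finger_gap: 0.514
gripper_force: 0.0
```

Run:
```python
from h import *
from go import go
go(.3994,-.3296,.094,53.4-180)
f=grab("top");g=grab("side")
q=np.asarray(g["pixels"],np.uint8)[:,:,::-1]; p=np.asarray(f["pixels"],np.uint8)[:,:,::-1]
c=np.zeros((600,800,3),np.uint8)
c[:,:400]=cv2.resize(q[235:355,255:335+0],(400,600),interpolation=cv2.INTER_CUBIC)
c[:400,400:]=cv2.resize(q[265:345,310:390],(400,400),interpolation=cv2.INTER_CUBIC)
cv2.imwrite("pics/g1.png",c)
```

```text
shift [-0.0008 -0.0008  0.2837] yaw -89.77 spin 0.4092 alt -1.5908 pos [ 0.3997 -0.3299  0.2075] q [-0.78  0.35  1.78 -0.    1.01  0.79] F [-0.5 -0.7  1.1] gap 43.9 0.0 t 8.8167
```

View pics/g1.png

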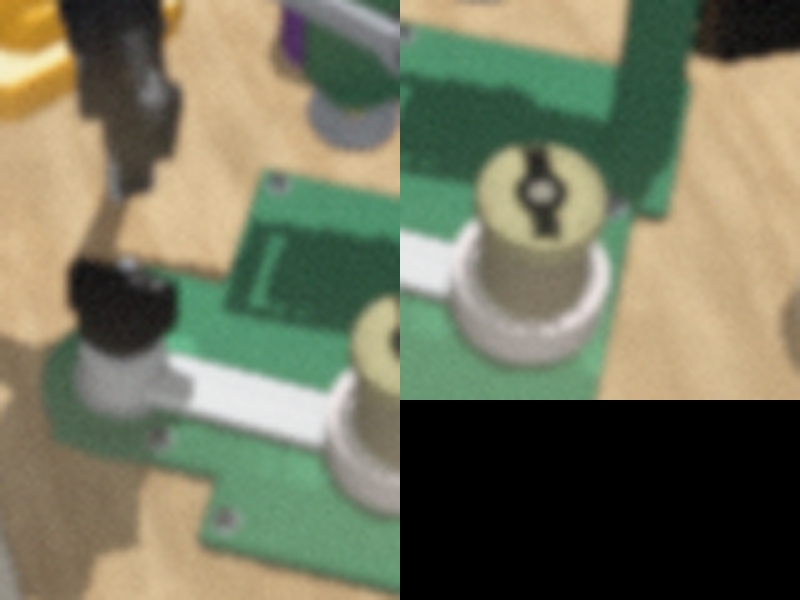

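The jar stands upright in the cup with its lid at crop (541,192). The knob is at crop x≈123.

Run:
```python
from h import *
from fit import q,model
g=load("side"); m=model(q)
lid=atz(g,310+141/5-.4-q[8],265+192/5-.4-q[9],.103); print("lid",lid,"pivot",m["knob"],"angle",np.degrees(np.arctan2(*(lid-m["knob"])[:2][::-1])),np.linalg.norm((lid-m["knob"])[:2]), "pivot px crop",(proj(g,[*m["knob"][:2],.097])+q[8:10]-[254.6,234.6])*5)
# model bar ends at top
d=(lid-m["knob"])[:2]; d/=np.linalg.norm(d)
for s in(-.028,.028): print((proj(g,[*(m["knob"][:2]+s*d),.097])+q[8:10]-[254.6,234.6])*5)
```

```text
lid [ 0.51729383 -0.41600672  0.103     ] pivot [ 0.39936576 -0.32960643  0.085     ] angle -36.22846170754493 0.14619179162315846 pivot px crop [123.56407769 273.5891524 ]
[ 69.96338383 259.42179057]
[177.89364431 287.89934213]
```

arm_command(moves=[40, 0, 0, 0, 0.07, 36, 0, 0, 0.03, 0.15, 36, 0, 0, 0.06, 0.23, 36, 0, 0, 0.09, 0.31, 36, -0.001, -0.001, 0.13, 0.37, 36, -0.001, -0.001, 0.17, 0.405, 36, -0.001, -0.001, 0.2, 0.405, 36, -0.001, -0.001, 0.22, 0.405])

```text
time: 9.58
eef_pos: [0.3992, -0.3293, 0.1178]
ee_rot: [[0.813, -0.582, -0.001], [-0.582, -0.813, 0.001], [-0.001, -0.0, -1.0]]
wrist_force: [0.1, 0.6, 0.1]
finger_gap: 0.421
gripper_force: 0.0
```

```bash
python3 go.py .3994 -.3296 .094 -126.2
```

```text
shift [0.001  0.0004 0.0596] yaw -125.62 spin 0.0065 alt -1.9935 pos [ 0.3992 -0.3293  0.1178] q [-0.78  0.49  1.85  0.    0.81  1.41] F [0.1 0.6 0.1] gap 36.0 0.0 t 9.5833
```

arm_command(moves=[36, 0.001, 0, 0.03, 0.007, 36, 0.001, 0, 0.05, 0.007, 36, 0.001, 0, 0.059, 0.007, 28, 0.001, 0, 0.059, 0.007, 20, 0.001, 0, 0.059, 0.007, 8, 0.001, 0, 0.059, 0.007, 8, 0.001, 0, 0.059, 0.007, 8, 0.001, 0, 0.059, 0.007], newtons=30)

```text
time: 10.25
eef_pos: [0.4002, -0.3296, 0.0961]
ee_rot: [[0.804, -0.594, 0.001], [-0.594, -0.804, -0.0], [0.001, -0.0, -1.0]]
wrist_force: [3.4, 4.3, -0.1]
finger_gap: 0.157
gripper_force: 30.8
```

arm_command(moves=[8, 0, 0, 0, 0, 8, 0, 0, 0, 0])

```text
time: 10.42
eef_pos: [0.4003, -0.3296, 0.0961]
ee_rot: [[0.804, -0.594, 0.001], [-0.594, -0.804, -0.0], [0.001, -0.0, -1.0]]
wrist_force: [2.5, 4.5, -0.4]
finger_gap: 0.156
gripper_force: 30.8
```

arm_command(moves=[8, 0, -0.001, 0, -0.02, 8, 0, -0.001, 0, -0.06, 8, 0, -0.001, 0, -0.1, 8, 0, -0.001, 0, -0.14, 8, 0, -0.001, 0, -0.18, 8, 0, -0.001, 0, -0.22, 8, 0, -0.001, 0, -0.26, 8, 0, -0.001, 0, -0.3])

```text
time: 11.08
eef_pos: [0.4003, -0.3296, 0.0961]
ee_rot: [[0.987, -0.161, 0.001], [-0.161, -0.987, -0.001], [0.001, 0.0, -1.0]]
wrist_force: [0.1, 1.7, 0.5]
finger_gap: 0.156
gripper_force: 30.7
```

```bash
python3 -c "
from h import *
from go import go
go(.3994,-.3296,.096,-71.8); print(bot.get_state()['wrist_torque'])"
```

```text
shift [-0.0022  0.0005  0.0003] yaw -99.29 spin -0.3054 alt 1.6946 pos [ 0.4003 -0.3296  0.0961] q [-0.78  0.52  1.86  0.    0.76  0.95] F [0.1 1.7 0.5] gap 13.3 30.663775205612183 t 11.0833
[ 0.06983385 -0.12599545 -0.22759732]
```

arm_command(moves=[8, 0, 0, 0, -0.04, 8, 0, 0, 0, -0.08, 8, 0, 0, 0, -0.12, 8, 0, 0, 0, -0.16, 8, 0, 0, 0, -0.2, 8, 0, 0, 0, -0.24, 8, 0, 0, 0, -0.27, 8, 0, 0, 0, -0.3])

```text
time: 11.75
eef_pos: [0.4003, -0.3296, 0.0961]
ee_rot: [[0.953, 0.304, 0.001], [0.304, -0.953, -0.001], [0.001, 0.001, -1.0]]
wrist_force: [0.7, 1.2, 0.8]
finger_gap: 0.156
gripper_force: 30.7
```

```bash
python3 -c "
from h import *
from go import go
go(.3994,-.3296,.096,-71.8); print(bot.get_state()['wrist_torque'])"
```

```text
shift [-0.0022 -0.0006  0.0003] yaw -72.33 spin -0.0058 alt 1.9942 pos [ 0.4003 -0.3296  0.0961] q [-0.78  0.52  1.86  0.    0.76  0.48] F [0.7 1.2 0.8] gap 13.3 30.67458987236023 t 11.75
[ 0.24231314 -0.16629471 -0.13085265]
```

arm_command(moves=[8, 0, 0, 0, -0.02, 8, 0, 0, 0, -0.03, 8, 0, 0, 0, -0.03])

```text
time: 12.0
eef_pos: [0.4004, -0.3295, 0.0961]
ee_rot: [[0.939, 0.345, 0.001], [0.345, -0.939, -0.0], [0.001, 0.001, -1.0]]
wrist_force: [2.3, 3.5, 4.7]
finger_gap: 0.157
gripper_force: 40.2
```

```bash
python3 -c "
from h import *
from go import go
go(.3994,-.3296,.24,-71.8); print(bot.get_state()['wrist_torque'])"
```

```text
shift [-0.002  -0.0005 -0.3597] yaw -69.83 spin 0.0219 alt -1.9781 pos [ 0.4004 -0.3295  0.0961] q [-0.78  0.52  1.86  0.    0.76  0.44] F [2.3 3.5 4.7] gap 13.4 40.19693613052368 t 12.0
[ 0.56404455 -0.28814922 -0.91223389]
```

At the stop, which shows as a 0.9 N m reaction. Releasing and rising.

arm_command(moves=[13, 0, 0, 0, 0.025, 20, 0, 0, 0, 0.025, 30, 0, 0, 0, 0.025, 36, 0, 0, 0, 0.025, 36, 0, 0, -0.06, 0.025, 36, 0, 0, -0.15, 0.025, 36, 0, 0, -0.25, 0.025, 36, 0, 0, -0.35, 0.025])

```text
time: 12.67
eef_pos: [0.3995, -0.3292, 0.2369]
ee_rot: [[0.951, 0.309, -0.001], [0.309, -0.951, 0.001], [-0.001, -0.001, -1.0]]
wrist_force: [-0.0, 0.3, 0.2]
finger_gap: 0.42
gripper_force: 0.0
```

arm_command(moves=[40, 0, 0, -0.08, -0.07, 44, 0, 0, -0.17, -0.15, 44, 0, 0, -0.23, -0.22, 44, 0, 0, -0.23, -0.3, 44, 0, 0, -0.23, -0.37, 44, 0, 0, -0.23, -0.41, 44, 0, 0, -0.23, -0.41])

```text
time: 13.25
eef_pos: [0.3998, -0.3295, 0.3275]
ee_rot: [[0.573, 0.82, -0.0], [0.82, -0.573, -0.0], [-0.0, -0.0, -1.0]]
wrist_force: [0.2, -0.2, 0.7]
finger_gap: 0.516
gripper_force: 0.0
```

Run:
```python
from h import *
from go import go
from fit import q,model
m=model(q)
go(*m["han"][:2],.33,-34.9)
f=grab("top");g=grab("side")
p=np.asarray(f["pixels"],np.uint8)[:,:,::-1]; s=np.asarray(g["pixels"],np.uint8)[:,:,::-1]
c=np.zeros((600,800,3),np.uint8)
c[:,:480]=cv2.resize(s[180:330,260:380],(480,600),interpolation=cv2.INTER_CUBIC)
c[:480,480:]=cv2.resize(p[150:270,275:355],(320,480),interpolation=cv2.INTER_CUBIC)
cv2.imwrite("pics/h1.png",c)
pr=lambda cam,P,o,k:np.round((proj(cam,P)+(q[6:8] if cam is f else q[8:10])-o)*k)
print("pred lid under ram side",pr(g,[*m["ram"][:2],.103],[259.6,179.6],4)," han side",pr(g,m["han"],[259.6,179.6],4),"han top",pr(f,m["han"],[274.6,149.6],4)+[480,0])
```

```text
shift [ 0.3877 -0.0862 -0.0064] yaw -34.93 spin -0.0003 alt 1.9997 pos [ 0.3998 -0.3295  0.3275] q [-0.78  0.23  1.64 -0.    1.28 -0.17] F [ 0.2 -0.2  0.7] gap 44.0 0.0 t 13.25
pred lid under ram side [265. 328.]  han side [99. 63.] han top [598. 273.]
```

View pics/h1.png

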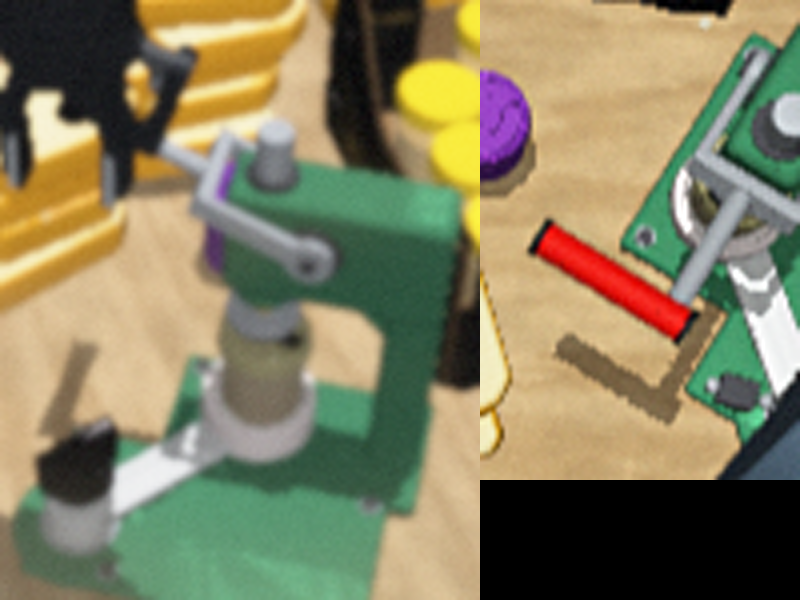

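The jar is under the ram, with the lid at x≈265 as predicted. In the top crop the handle's ends are at (540,237) and (686,325), and the predicted grip point (598,273) lies on it. Moving above the handle.

arm_command(moves=[44, 0.08, -0.018, -0.01, 0, 44, 0.17, -0.038, -0.01, 0, 44, 0.26, -0.058, -0.01, 0, 44, 0.33, -0.074, -0.01, 0, 44, 0.388, -0.086, -0.01, 0, 44, 0.388, -0.086, -0.01, 0, 44, 0.388, -0.086, -0.01, 0])

```text
time: 13.93
eef_pos: [0.4614, -0.182, 0.3314]
ee_rot: [[0.575, 0.818, -0.0], [0.818, -0.575, -0.0], [-0.0, -0.0, -1.0]]
wrist_force: [-0.7, 0.4, -0.2]
finger_gap: 0.514
gripper_force: 0.0
```

```bash
python3 go.py .4604 -.1826 .270 -34.9
```

```text
shift [-0.0027 -0.0012  0.1536] yaw -35.1 spin -0.0023 alt 1.9977 pos [ 0.4614 -0.182   0.3314] q [-0.47  0.18  1.69 -0.    1.27  0.14] F [-0.7  0.4 -0.2] gap 43.9 0.0 t 13.9333
```

arm_command(moves=[44, -0.003, -0.001, 0.05, 0, 44, -0.003, -0.001, 0.1, 0, 44, -0.003, -0.001, 0.14, 0, 44, -0.003, -0.001, 0.153, 0, 35, -0.003, -0.001, 0.153, 0, 25, -0.003, -0.001, 0.153, 0, 12, -0.003, -0.001, 0.153, 0, 12, -0.003, -0.001, 0.153, 0], newtons=40)

```text
time: 14.6
eef_pos: [0.4591, -0.1832, 0.2712]
ee_rot: [[0.575, 0.818, -0.003], [0.818, -0.575, 0.001], [-0.001, -0.003, -1.0]]
wrist_force: [-9.9, 3.4, 6.6]
finger_gap: 0.204
gripper_force: 39.3
```

arm_command(moves=[12, 0, 0, 0, 0, 12, 0, 0, 0, 0, 12, 0, 0, 0, 0])

```text
time: 14.85
eef_pos: [0.4591, -0.1832, 0.2713]
ee_rot: [[0.575, 0.818, -0.002], [0.818, -0.575, 0.001], [-0.001, -0.002, -1.0]]
wrist_force: [-10.0, 4.2, 6.0]
finger_gap: 0.208
gripper_force: 39.3
```

Run:
```python
from h import *
from go import go
go(.4604,-.1826,.270,-34.9)
# arc increments: tool y (press +x) and z per lever angle
for a in np.linspace(0,.46,12): print(round(a,3),np.round([-(.165*(np.cos(.4-a)-np.cos(.4)))/.4,(.165*(np.sin(.4)-np.sin(.4-a)))/.4],4))
```

```text
shift [0.003  0.0018 0.0032] yaw -35.11 spin -0.0024 alt 1.9976 pos [ 0.4591 -0.1832  0.2713] q [-0.47  0.23  1.77 -0.    1.14  0.14] F [-10.    4.2   6. ] gap 17.7 39.255661368370056 t 14.85
0.0 [-0.  0.]
0.042 [-0.0064  0.016 ]
0.084 [-0.0121  0.0323]
0.125 [-0.0171  0.0488]
0.167 [-0.0214  0.0655]
0.209 [-0.0251  0.0824]
0.251 [-0.028   0.0994]
0.293 [-0.0302  0.1165]
0.335 [-0.0317  0.1337]
0.376 [-0.0324  0.1509]
0.418 [-0.0325  0.1681]
0.46 [-0.0318  0.1854]
```

arm_command(moves=[12, 0, -0.006, 0.01, 0, 12, 0, -0.012, 0.025, 0, 12, 0, -0.018, 0.041, 0, 12, 0, -0.022, 0.057, 0, 12, 0, -0.026, 0.073, 0, 12, 0, -0.029, 0.089, 0, 12, 0, -0.031, 0.099, 0, 12, 0, -0.031, 0.099, 0])

```text
time: 15.52
eef_pos: [0.4501, -0.177, 0.2316]
ee_rot: [[0.575, 0.818, 0.001], [0.818, -0.575, -0.002], [-0.001, 0.002, -1.0]]
wrist_force: [-5.6, -3.0, 4.3]
finger_gap: 0.208
gripper_force: 41.1
```

```bash
python3 go.py .4480 -.1749 .2067 -34.9
```

```text
shift [ 0.0015 -0.0074  0.0622] yaw -35.1 spin -0.0023 alt 1.9977 pos [ 0.4501 -0.177   0.2316] q [-0.47  0.26  1.85 -0.    1.03  0.14] F [-5.6 -3.   4.3] gap 17.7 41.053821444511414 t 15.5167
```

arm_command(moves=[12, 0, -0.002, 0.012, 0, 12, 0, -0.004, 0.024, 0, 12, 0, -0.005, 0.036, 0, 12, 0, -0.006, 0.047, 0, 12, 0, -0.006, 0.056, 0, 12, 0, -0.006, 0.062, 0, 12, 0, -0.006, 0.062, 0, 12, 0, -0.006, 0.062, 0])

```text
time: 16.18
eef_pos: [0.4484, -0.1759, 0.2075]
ee_rot: [[0.575, 0.818, 0.001], [0.818, -0.575, -0.002], [-0.001, 0.002, -1.0]]
wrist_force: [-7.8, -3.1, 8.9]
finger_gap: 0.209
gripper_force: 42.5
```

Run:
```python
from h import *
from go import go
from fit import q
go(.4480,-.1749,.2067,-34.9)
old=load("side"); g=grab("side"); f0=load("top"); f=grab("top")
# red handle centroid + rod-end in side and top, before/after
for n,c,o in (("side0",old,q[8:10]),("side1",g,q[8:10]),("top0",f0,q[6:8]),("top1",f,q[6:8])):
    p=np.asarray(c["pixels"],int); m=(p[...,0]>130)&(p[...,1]<60)&(p[...,2]<60)
    v,u=np.nonzero(m[150:270,255:400] if "top" in n else m[150:260,240:360]); 
    if len(u): print(n,len(u),u.mean().round(1),v.mean().round(1),u.min(),u.max(),v.min(),v.max())
R=np.array([[.82,.572],[-.572,.82]])
for a in (0,.35,.4,.45):
    x=.03-.165*np.cos(.4-a); z=.2+.165*np.sin(.4-a)
    print(a,[np.round(proj(g,[*(np.array([.5382,-.2843])+R@[x,y]),z])+q[8:10]-[240,150],1) for y in(.075,-.011)])
# ram top: grey disc height (0.271 -> 0.255 at level)
for z in(.271,.255): print("ram",z,proj(g,[.5382,-.2843,z])+q[8:10])
cv2.imwrite("pics/ram.png",np.asarray(g["pixels"],np.uint8)[:,:,::-1])
P0=np.asarray(old["pixels"],int)[195:235,325:333].mean((1,2)); P1=np.asarray(g["pixels"],int)[195:235,325:333].mean((1,2))
print(P0.round().astype(int).tolist());print(P1.round().astype(int).tolist())
```

```text
shift [ 0.0015 -0.0021  0.002 ] yaw -35.1 spin -0.0022 alt 1.9978 pos [ 0.4484 -0.1759  0.2075] q [-0.47  0.29  1.88 -0.    0.98  0.14] F [-7.8 -3.1  8.9] gap 17.8 42.5499826669693 t 16.1833
side1 63 37.1 65.7 33 40 58 72
top0 344 52.8 70.0 34 71 56 84
0 [array([48.8, 36.7]), array([38.1, 57.7])]
0.35 [array([44.3, 52.9]), array([33.7, 74.1])]
0.4 [array([44.3, 55.3]), array([33.7, 76.5])]
0.45 [array([44.4, 57.7]), array([33.9, 78.9])]
ram 0.271 [329.29755994 212.36862265]
ram 0.255 [328.93385001 217.52532803]
[144, 154, 164, 170, 169, 163, 155, 150, 153, 160, 167, 178, 191, 201, 208, 210, 208, 206, 203, 191, 166, 137, 123, 121, 120, 121, 119, 120, 117, 112, 100, 84, 80, 92, 105, 106, 99, 86, 79, 82]
[140, 150, 159, 166, 167, 159, 151, 147, 149, 155, 163, 174, 186, 196, 199, 195, 186, 174, 165, 172, 186, 196, 200, 197, 184, 158, 130, 118, 114, 111, 101, 87, 80, 90, 102, 103, 94, 83, 75, 72]
```

The ram has dropped about 15.2 mm (lever ≈0.38–0.39) and the upward force is about 8.5 N, so the lever is nearly level. I'll lower it slightly more and hold.

arm_command(moves=[12, 0, 0, 0.004, 0, 12, 0, 0, 0.004, 0, 12, 0, 0, 0.004, 0, 12, 0, 0, 0.004, 0, 12, 0, 0, 0.004, 0, 12, 0, 0, 0.004, 0])

```text
time: 16.78
eef_pos: [0.4483, -0.1759, 0.2059]
ee_rot: [[0.575, 0.818, 0.001], [0.818, -0.575, -0.002], [-0.001, 0.002, -1.0]]
wrist_force: [-5.8, -3.0, 7.2]
finger_gap: 0.206
gripper_force: 42.7
```

Run:
```python
from h import *
from go import go
go(.4480,-.1749,.2067,-34.9)
g=grab("side")
print(np.asarray(g["pixels"],int)[195:235,325:333].mean((1,2)).round().astype(int)[16:30].tolist())
s=bot.get_state(); print(s["qd"].round(3) if hasattr(s["qd"],"round") else s["qd"])
```

```text
shift [ 0.0015 -0.002  -0.002 ] yaw -35.1 spin -0.0022 alt 1.9978 pos [ 0.4483 -0.1759  0.2059] q [-0.47  0.29  1.88 -0.    0.97  0.14] F [-5.8 -3.   7.2] gap 17.6 42.65660762786865 t 16.7833
[186, 173, 164, 171, 188, 197, 199, 199, 186, 162, 132, 119, 115, 111]
[-0.     0.     0.001  0.001  0.001 -0.   ]
```

```bash
python3 -c "
from plant import bot
print(bot.finish_job())"
```

```text
the job is handed in; nothing more can be done
None
```

The job is handed in at about 17 s: the honey jar is upright in the cup, the arm is turned to its stop under the ram, and the gripper is holding the lever level (about 0.39 rad by the ram's drop, with 7–9 N upward at the handle); the yellow-lidded and purple jars were not touched.

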